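# Put the washed hole saws back on their rack in order of size

### The arm

A 6-joint arm with a two-finger parallel gripper is mounted at the origin on a cart in front of the work surface, level with it; the furniture and walls round the work are solid. World frame = base frame: x ahead of the robot, y to its left, z up, the work surface at z = 0. Lengths are in m, angles in rad, forces in N, time in s.
With the tool pointing down it reaches from about 0.275 to 0.75 m from the base axis. Payload 10.2 kg.
Tool frame: the origin (TCP) lies at the very end of the fingers, on their centre line; the grasp point (between the pads) lies 19 mm behind it; z points along the fingers, y is the line along which they close (so a half turn about z gives the same grasp; the last joint's range is limited). The gripper opens to 85 mm and grips with 20 to 120 N. Pads are 22 mm wide; open, the fingers measure 114 mm over their backs; the gripper's body (76 mm by 85 mm) begins 54 mm behind the grasp point. The pads swing forward as they close: fully open they stand 13 mm farther back than shut.
Start: joints at [0.883, 0.313, 1.498, -0, 1.331, -0.223], TCP at [0.235, 0.469, 0.231] pointing down, gripper open.
Joint ranges: [-2.94, 2.94], [-0.97, 2.17], [0.19, 2.56], [-1.23, 4.37], [0.02, 3.11], [-2.88, 2.88]. Speed limits (rad/s): [2.39, 2.39, 3.01, 3.14, 3.14, 3.14].

### API

Orientations are given as [roll, pitch, yaw] about the fixed x, y, z axes, in that order (R = Rz(yaw) Ry(pitch) Rx(roll)).
In Python, from plant import robot gives the robot as it stands. The module is installed in compiled form; this text tells all that it offers.
- The arm moves only by the shell command python3 -m handwheel 'ROWS' [FORCE]. ROWS is JSON, a list of rows, each a list of 7 numbers: the turn, a rotation vector about the tool's x, y, z scaled (see below), then the shift along the tool's x, y, z scaled (see below), then the closure, from 0 (fully open) to 1 (shut). In form: [[ax, ay, az, x, y, z, grip], ...]. A call has 1 to 20 rows; each row shifts and turns the commanded pose from where the row before left it, along the tool's axes as they then stand; what a row does not reach is not made up. The controller multiplies each number of a shift by 100 mm and each number of a turn by 180 degrees. A row lasts 1/8 s, in which the tool goes at most 62.5 mm and 10.7 degrees, less where a joint would pass 70% of its speed; a pose out of reach is approached as far as the arm can. A call with a number of a shift or a turn outside -1 to 1 is refused whole. A call with a gripper value outside its range is refused whole. The fingers move at their own pace and stop on an object; FORCE is the grip in N (left out, the last holds). Time passes only in rows, so rows that do not move let the fingers close. It gives the time, the measured TCP pose, the force, the opening and the grip force at its end, in the units of the state.
- robot.get_state(): the state, without advancing time (a new reading comes with each control period).
- robot.capture(name): name is "side" or "top" or "wrist"; returns a dict with "frame" (384x512x3 uint8, red, green, blue), "fx", "fy", "cx", "cy" (pixels), "R" (3x3) and "t" (3): a world point X has camera coordinates R X + t. Camera axes: x right, y down, z forward; pixel columns grow to the right and rows downward; lengths in m; the calibration is good to about 2 mm. A picture is of the moment at which its call begins. There is no depth.
- robot.close_job(): hands the job in; it is judged then, once.
Trained networks look in a picture, given as the dict that the camera call returned (one of the last four; its "shot" number tells which), for a name from the list of things; names that differ only in an ending like _2 or _b are one class to them, and where a whole thing is asked for, a point or a joint stands for the part that bears it (a point fixed in the world has none). Each returns a list of dicts, best first, with "score" (0 to 1); they miss things now and then, are a little off and sometimes report something else, mostly with a low value. They report only what shows in the picture. A call takes as long as a camera call. They do not tell look-alikes from the thing itself.
- robot.boxes_of(picture, thing): "bbox" ([left, top, right, bottom] in pixels, round what is visible of it).
- robot.trace(picture, thing): "mask" (384x512 bool, what is visible of it) and "bbox" ([left, top, right, bottom] in pixels, round what is visible of it).
- robot.mark_of(picture, thing): "at" ([column, row] in pixels: a listed point, or the origin of a listed thing).
The state is a dict: "t": time; "q": joint angles; "joint_velocities": joint speeds; "tau": joint torques, N m; "tool_pos": TCP position; "tcp_rot": TCP orientation; "contact_force": force on the tool from outside, world axes, zero at the start; "moment": the same for the moment, N m; "opening": opening from 0.0 (shut) to 1.0 (fully open); "gripper_force": force on a finger pad.
Only numpy, scipy, OpenCV 4.12 (cv2) and the standard library are available. Lean on these libraries where they do the work, as an engineer would, in place of code of your own. Each camera call takes 0.05 s, during which the arm holds its last target. There are 200 camera calls.

### The job

Move the four hole saws from the drip tray to the wooden storage rack, one on each peg, in order of size with the smallest next to the arbor and the largest at the other end. One sits nested inside the largest: lift it straight out, it gets a peg of its own. Every saw must end flat on the board with its teeth up, and none may be tipped over on the way, for the teeth chip.

Things in the scene. Friction and masses are not known exactly. Their poses are not given: they have to be found in the camera images.
- saw_25: Yellow hole saw 25 mm in diameter and 46 mm high over its teeth, a round steel cup standing mouth and teeth up; 2.5 mm wall, 4 mm back plate at the bottom with a central 16 mm arbor hole, inside is open. Origin: centre of the underside of the back plate; z up towards the teeth. Stands on a peg of the tray.
- saw_32: Red hole saw 32 mm in diameter and 46 mm high over its teeth, a round steel cup standing mouth and teeth up; 2.5 mm wall, 4 mm back plate at the bottom with a central 16 mm arbor hole, inside is open. Origin: centre of the underside of the back plate; z up towards the teeth. Stands on a peg of the tray.
- saw_44: Green hole saw 44 mm in diameter and 62 mm high over its teeth, a round steel cup standing mouth and teeth up; 2.5 mm wall, 4 mm back plate at the bottom with a central 16 mm arbor hole, inside is open. Origin: centre of the underside of the back plate; z up towards the teeth. At the start it stands inside the blue saw, on that one's back plate and over the same peg, and rises 28 mm out of it.
- saw_57: Blue hole saw 57 mm in diameter and 38 mm high over its teeth, a round steel cup standing mouth and teeth up; 2.5 mm wall, 4 mm back plate at the bottom with a central 16 mm arbor hole, inside is open. Origin: centre of the underside of the back plate; z up towards the teeth. Stands on a peg of the tray; inner diameter 52 mm.
- drip_tray: Fixed low steel tray, 110 (x) x 250 (y) mm, rim 12 mm high. Three upright steel pegs stand at x = 0, y = -80, 0 and +80 mm on a bar whose top is at z = 5 mm, where the saws stand; each peg is 9 mm thick and ends 31 mm above the origin. Origin: centre of the underside. Which saw is on which peg varies.
- rack: Fixed storage rack: light plywood board, 100 (x) x 332 (y) mm, top face at z = 22 mm. Four steel pegs stand on its middle line x = 0 at y = -108, -36, +36 and +108 mm, 9 mm thick, ending 26 mm above the board, the last 11 mm tapered to 3 mm. At each end, at y = -153 and +153 mm, spring clips: one end holds the arbor, the other a thin brass-coloured spare drill; which end varies. Origin: centre of the underside; z up.
- arbor: The hole-saw arbor, fixed, lying across one end of the rack: dark hexagon shank, a thick 25 mm collar in its middle, threaded nose and a 6 mm pilot drill, 113 mm long, up to 27 mm high above the board. Origin: on the board's top face below its middle, so y = +153 or -153 mm in the rack's frame; x along its drill.
Not all that is in view belongs to the job. Of the things shaped like the saw_32, the red one is meant.

How it is judged:
By the outcome, as a careful person would: the job done as asked, in the order asked, and still so for the second after the job is handed in, with the robot touching nothing.
It also fails if it takes over 104 s, if anything falls off the work surface, if the arm or the gripper's body presses on something with over 40 N, if the wrist force passes 120 N, or if a joint passes its speed limit or range.

## Working session

There is one attempt and no reset: what is moved stays moved. The work goes in short steps, Python scripts to look and compute and a shell command to move; the robot and the scene stay as the last step left them, time stands still between calls to the robot, and variables do not carry over. Pictures are saved under pics/ and viewed, at most 16 in all, crops included, and the job is handed in when it is done.

```bash
mkdir -p pics; ls; python3 - <<'E'
from plant import robot
import cv2,numpy as np
s=robot.get_state();print({k:np.round(v,3).tolist() for k,v in s.items()})
ims=[]
for n in ["top","side"]:
    p=robot.capture(n);ims.append(p["frame"]);cv2.imwrite(f"pics/{n}0.png",p["frame"][:,:,::-1])
    print(n,p["fx"],p["cx"],p["cy"],np.round(p["R"],4).tolist(),np.round(p["t"],4).tolist())
    for th in ["saw_25","saw_32","saw_44","saw_57","drip_tray","rack","arbor"]:
        m=robot.mark_of(p,th);b=robot.boxes_of(p,th)
        print(th,[(np.round(x["at"]).tolist(),round(x["score"],2)) for x in m[:4]],[(np.round(x["bbox"]).tolist(),round(x["score"],2)) for x in b[:4]])
E
```

```text
pics
{'t': 0.0, 'q': [0.883, 0.313, 1.498, -0.0, 1.331, -0.223], 'joint_velocities': [-0.0, 0.001, -0.0, -0.001, 0.001, 0.0], 'tau': [0.001, -41.227, -25.974, -0.0, 0.004, -0.0], 'tool_pos': [0.235, 0.469, 0.231], 'tcp_rot': [-3.14, -0.0, 2.677], 'contact_force': [-0.925, -0.231, 0.175], 'moment': [-0.032, 0.014, 0.012], 'gripper_force': 0.0, 'opening': 1.0}
top 480.91343754212824 254.0343993420543 191.06216351531077 [[-0.0113, -0.9998, 0.0178], [-0.9986, 0.0104, -0.0516], [0.0514, -0.0183, -0.9985]] [-0.1417, 0.5458, 1.2822]
saw_25 [([164.0, 236.0], 0.62), ([163.0, 204.0], 0.61), ([319.0, 200.0], 0.6), ([117.0, 147.0], 0.57)] [([148.0, 195.0, 171.0, 217.0], 0.78), ([108.0, 139.0, 124.0, 153.0], 0.7), ([151.0, 173.0, 165.0, 182.0], 0.54), ([158.0, 232.0, 173.0, 240.0], 0.43)]
saw_32 [([164.0, 236.0], 0.62), ([163.0, 204.0], 0.61), ([319.0, 200.0], 0.6), ([117.0, 147.0], 0.57)] [([148.0, 195.0, 171.0, 217.0], 0.78), ([108.0, 139.0, 124.0, 153.0], 0.7), ([151.0, 173.0, 165.0, 182.0], 0.54), ([158.0, 232.0, 173.0, 240.0], 0.43)]
saw_44 [([164.0, 236.0], 0.62), ([163.0, 204.0], 0.61), ([
[... 1478 characters left out ...]
 165.0], 0.7), ([203.0, 171.0], 0.65), ([264.0, 144.0], 0.58), ([225.0, 162.0], 0.5)] [([220.0, 155.0, 230.0, 168.0], 0.54), ([241.0, 148.0, 249.0, 159.0], 0.53), ([201.0, 160.0, 208.0, 170.0], 0.5), ([257.0, 132.0, 263.0, 146.0], 0.5)]
saw_57 [([225.0, 165.0], 0.7), ([203.0, 171.0], 0.65), ([264.0, 144.0], 0.58), ([225.0, 162.0], 0.5)] [([220.0, 155.0, 230.0, 168.0], 0.54), ([241.0, 148.0, 249.0, 159.0], 0.53), ([201.0, 160.0, 208.0, 170.0], 0.5), ([257.0, 132.0, 263.0, 146.0], 0.5)]
drip_tray [([226.0, 166.0], 0.8)] [([188.0, 151.0, 263.0, 179.0], 0.59)]
rack [([262.0, 247.0], 0.94)] [([238.0, 201.0, 286.0, 297.0], 0.6)]
arbor [([271.0, 286.0], 0.56)] [([247.0, 280.0, 292.0, 286.0], 0.73)]
```

```bash
python3 - <<'E'
import cv2,numpy as np
a=cv2.imread("pics/top0.png");b=cv2.imread("pics/side0.png")
A=cv2.resize(a[120:270,90:410],(800,375),interpolation=cv2.INTER_CUBIC)
B=cv2.resize(b[120:310,170:310],(420,570),interpolation=cv2.INTER_CUBIC)
cv2.imwrite("pics/c1.png",A);cv2.imwrite("pics/c2.png",B)
E
```

```text
(no output)
```

View pics/c1.png

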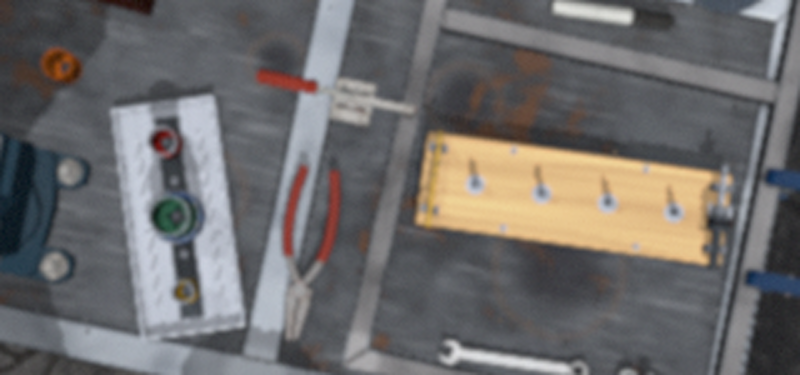

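View pics/c2.png

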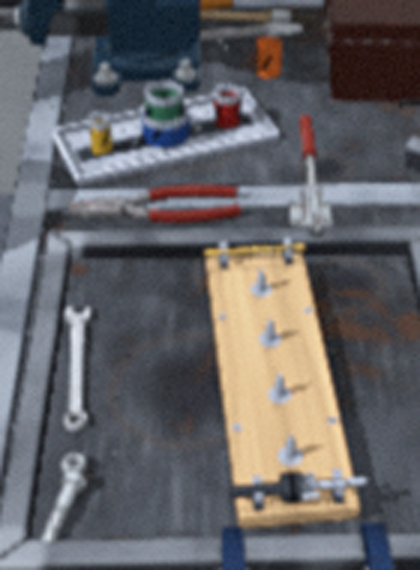

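The top picture shows the tray at left with the red saw at (156,177), green in blue at (160,206) and yellow at (164,236). Look-alikes of saw_32 are the orange cup at (115,146), which is off the tray and not red, and the red one on the tray at (156,177). I choose the red one on the tray. The rack is at right and its arbor is at the right end, about (376,205). The side view agrees with all of this.

```bash
cat > h.py <<'E'
from plant import robot
import cv2,numpy as np
from scipy.spatial.transform import Rotation as Ro
def ray(p,uv,z):
    R=np.array(p["R"]);t=np.array(p["t"]);c=-R.T@t
    d=R.T@np.array([(uv[0]-p["cx"])/p["fx"],(uv[1]-p["cy"])/p["fy"],1])
    return c+d*(z-c[2])/d[2]
def proj(p,X):
    x=np.array(p["R"])@np.array(X)+p["t"]; return np.array([p["cx"]+p["fx"]*x[0]/x[2],p["cy"]+p["fy"]*x[1]/x[2]])
def delta(target,yaw):
    "rows units (x100mm, x180deg) from the current pose to a downward pose; yaw modulo pi"
    s=robot.get_state();R0=Ro.from_euler('xyz',s["tcp_rot"])
    sh=R0.inv().apply(np.array(target)-s["tool_pos"])/0.1
    best=min((( R0.inv()*Ro.from_euler('xyz',[np.pi,0,yaw+k*np.pi])).as_rotvec() for k in (0,1)),key=np.linalg.norm)
    return np.round(sh,3),np.round(best/np.pi,4)
E
python3 - <<'E'
from h import *
p=robot.capture("top")
f=lambda u,v:(90+u/2.5,120+v/2.5)
for n,uv,z in [("y",(184,291),.051),("r",(165,143),.051),("g",(174,215),.071)]+[("tray%d"%i,q,.012) for i,q in enumerate([(112,105),(213,95),(243,325),(143,335)])]+[("rk%d"%i,q,.022) for i,q in enumerate([(427,131),(735,172),(722,266),(416,226)])]+[("peg%d"%i,q,.022) for i,q in enumerate([(475,186),(541,194),(607,204),(674,213)])]:
    print(n,np.round(ray(p,f(*uv),z),4))
E
```

```text
y [0.4267 0.0897 0.051 ]
r [0.5814 0.1093 0.051 ]
g [0.5055 0.0965 0.071 ]
tray0 [0.6264 0.1736 0.012 ]
tray1 [0.6363 0.0647 0.012 ]
tray2 [0.3881 0.0333 0.012 ]
tray3 [0.3787 0.1402 0.012 ]
rk0 [ 0.594  -0.1663  0.022 ]
rk1 [ 0.5464 -0.4982  0.022 ]
rk2 [ 0.4454 -0.4816  0.022 ]
rk3 [ 0.492  -0.1533  0.022 ]
peg0 [ 0.5342 -0.2172  0.022 ]
peg1 [ 0.5249 -0.2881  0.022 ]
peg2 [ 0.5134 -0.359   0.022 ]
peg3 [ 0.5029 -0.4312  0.022 ]
```

```bash
python3 - <<'E'
from h import *
print(delta([.500,.100,.25],np.radians(170)))
s=robot.get_state();R=Ro.from_euler('xyz',[np.pi,0,np.radians(170)])
print(R.inv().apply(np.array([.50,.10,.25])-s["tool_pos"])*10)
E
```

```text
(array([-4.021, -2.115, -0.187]), array([-0.    ,  0.    , -0.0924]))
[-3.24752984 -3.17728675 -0.18695994]
```

```bash
python3 -m handwheel '[[0,0,-0.0462,0,0,-0.1,0],[0,0,-0.0462,0,0,-0.09,0],[0,0,0,-0.36,-0.353,0,0],[0,0,0,-0.36,-0.353,0,0],[0,0,0,-0.36,-0.353,0,0],[0,0,0,-0.36,-0.353,0,0],[0,0,0,-0.36,-0.353,0,0],[0,0,0,-0.36,-0.353,0,0],[0,0,0,-0.36,-0.353,0,0],[0,0,0,-0.36,-0.353,0,0],[0,0,0,-0.36,-0.353,0,0],[0,0,0,0,0,0,0],[0,0,0,0,0,0,0]]' 60
python3 - <<'E'
from h import *
p=robot.capture("wrist");cv2.imwrite("pics/w1.png",p["frame"][:,:,::-1])
np.save("pics/w1.npy",p,allow_pickle=True)
s=robot.get_state();print(s["tool_pos"],s["tcp_rot"]);R=np.array(p["R"]);print(-R.T@p["t"],R.round(3).tolist(),p["fx"])
for n in ["saw_57"]: 
  for d in robot.trace(p,n): print(d["score"],np.round(d["bbox"]))
for n,X in [("y",(.4267,.0897,.051)),("r",(.5814,.1093,.051)),("g",(.5055,.0965,.071))]: print(n,proj(p,X))
E
```

```text
t: 3.18
tool_pos: [0.499, 0.1004, 0.2502]
tcp_rot: [3.141, -0.0, 2.967]
contact_force: [-0.5, 0.5, -0.4]
opening: 0.999
gripper_force: 0.0
[0.49883609 0.10084169 0.25034962] [ 3.14142299e+00 -1.47935776e-04  2.96783593e+00]
[0.42497631 0.11334261 0.39234984] [[0.175, 0.985, 0.001], [0.939, -0.168, 0.299], [0.295, -0.051, -0.954]] 289.07366146765537
0.97 [270. 204. 293. 239.]
0.69 [241. 144. 287. 170.]
0.64 [248. 151. 285. 196.]
0.51 [231.  98. 254. 116.]
y [236.81850063 107.22870699]
r [275.34945395 227.81256866]
g [254.9692168  177.03677318]
```

View pics/w1.png

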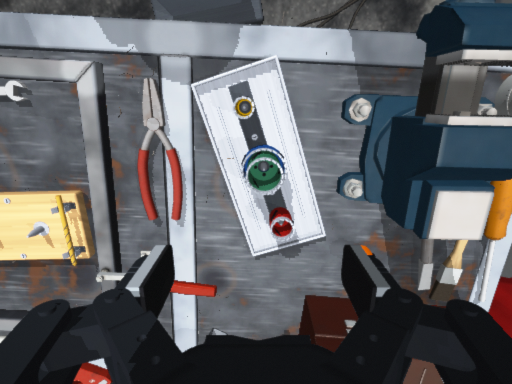

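```bash
python3 - <<'E'
import cv2
a=cv2.imread("pics/w1.png")[85:260,190:330]
cv2.imwrite("pics/c3.png",cv2.resize(a,None,fx=3.4,fy=3.4,interpolation=cv2.INTER_CUBIC))
E
```

```text
(no output)
```

View pics/c3.png

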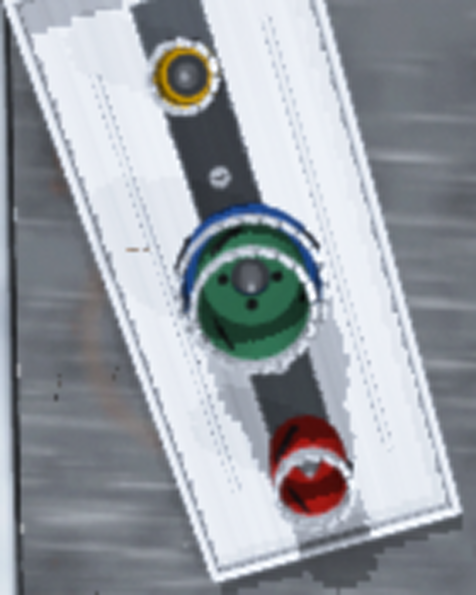

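The crop shows three upright cups on the tray. The rim centres in wrist pixels are yellow (244,108), green (265,176, standing inside blue) and red (282,229).

```bash
python3 - <<'E'
from h import *
p=np.load("pics/w1.npy",allow_pickle=True).item()
f=lambda u,v:(190+u/3.4,85+v/3.4)
for n,uv,z in [("y",(184,77),.051),("g",(256,308),.071),("r",(314,489),.051),("ypeg",(185,75),.031),("gpeg",(251,277),.031),("t1",(8,5),.012),("t2",(323,-5),.012),("t3",(460,515),.012),("t4",(218,578),.012)]: print(n,np.round(ray(p,f(*uv),z),4))
# rack from wrist: peg left
print(ray(p,(38,228),.048))
E
```

```text
y [0.4286 0.0978 0.051 ]
g [0.5059 0.1084 0.071 ]
r [0.5844 0.118  0.051 ]
ypeg [0.4282 0.0973 0.031 ]
gpeg [0.5038 0.108  0.031 ]
t1 [0.3931 0.0377 0.012 ]
t2 [0.4098 0.151  0.012 ]
t3 [0.6255 0.1779 0.012 ]
t4 [0.637 0.071 0.012]
[ 0.52892034 -0.19383547  0.048     ]
```

```bash
python3 - <<'E'
from h import *
print(delta([.4284,.0976,.10],np.radians(170)))
E
```

```text
(array([ 0.688, -0.155,  1.504]), array([0.    , 0.    , 0.0004]))
```

```bash
python3 -m handwheel '[[0,0,0,0.34,-0.07,0.3,0],[0,0,0,0.34,-0.08,0.3,0],[0,0,0,0,0,0.45,0],[0,0,0,0,0,0.45,0],[0,0,0,0,0,0,0]]'
python3 - <<'E'
from h import *
p=robot.capture("wrist");cv2.imwrite("pics/w2.png",p["frame"][:,:,::-1])
np.save("pics/w2.npy",p,allow_pickle=True)
print(robot.get_state()["tool_pos"])
print(proj(p,[.4284,.0976,.051]))
s=robot.get_state();print(delta([.4284,.0976,.025],np.radians(170)))
E
```

```text
t: 3.9
tool_pos: [0.4279, 0.0979, 0.0988]
tcp_rot: [-3.141, -0.005, 2.968]
contact_force: [0.1, 0.2, 0.9]
opening: 1.001
gripper_force: 0.0
[0.42934882 0.09778749 0.1006836 ]
[257.27030419 214.63097963]
(array([ 0.008, -0.003,  0.757]), array([-0.    , -0.0004,  0.0004]))
```

View pics/w2.png

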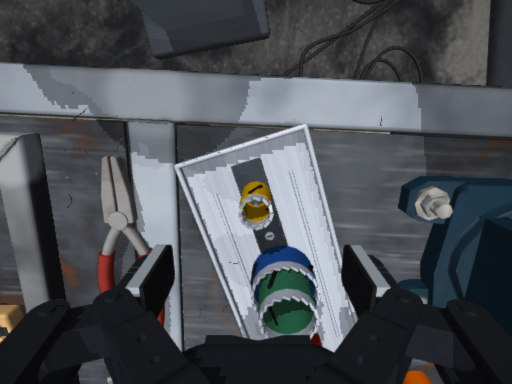

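Yellow's rim is centred at (257,211), midway between the fingers at (155,280) and (360,280). It sits about 2–3 mm nearer the base than I assumed.

```bash
python3 -m handwheel '[[0,0,0,0.02,0,0.3,0],[0,0,0,0,0,0.3,0],[0,0,0,0,0,0.2,0.3],[0,0,0,0,0,0,0.5],[0,0,0,0,0,0,1],[0,0,0,0,0,0,1],[0,0,0,0,0,0,1],[0,0,0,0,0,0,1],[0,0,0,0,0,0,1],[0,0,0,0,0,0,1]]' 50
```

```text
t: 5.2
tool_pos: [0.4289, 0.0976, 0.0221]
tcp_rot: [3.141, 0.003, 2.967]
contact_force: [-1.5, 0.4, 8.2]
opening: 0.277
gripper_force: 48.7
```

```bash
python3 -m handwheel '[[0,0,0,0,0,-0.2,1],[0,0,0,0,0,-0.3,1],[0,0,0.05,0,0,-0.3,1],[0,0,0.05,0,0,-0.3,1],[0,0,0.05,0,0,-0.3,1],[0,0,0.05,0,0,-0.3,1],[0,0,0.05,0,0,0,1],[0,0,0.05,0,0,0,1],[0,0,0.05,0,0,0,1],[0,0,0.05,0,0,0,1],[0,0,0.05,0,0,0,1],[0,0,0.04,0,0,0,1]]'
python3 - <<'E'
from h import *
s=robot.get_state();print(s["opening"],s["gripper_force"]);print(delta([.508,-.345,.19],np.radians(82)))
E
```

```text
t: 6.7
tool_pos: [0.4277, 0.0976, 0.1915]
tcp_rot: [3.14, -0.0, 1.423]
contact_force: [-0.6, 0.2, -0.5]
opening: 0.281
gripper_force: 49.2
0.28106164193221106 49.21900402754545
(array([-4.26 ,  1.444,  0.016]), array([ 0.0005, -0.0001, -0.0025]))
```

```bash
python3 -m handwheel '[[0,0,0,-0.3,0.1,0,1],[0,0,0,-0.44,0.15,0,1],[0,0,0,-0.44,0.15,0,1],[0,0,0,-0.44,0.15,0,1],[0,0,0,-0.44,0.15,0,1],[0,0,0,-0.44,0.15,0,1],[0,0,0,-0.44,0.15,0,1],[0,0,0,-0.44,0.15,0,1],[0,0,0,-0.44,0.15,0,1],[0,0,0,-0.44,0.14,0,1],[0,0,0,0,0,0,1],[0,0,0,0,0,0,1]]'
python3 - <<'E'
from h import *
p=robot.capture("wrist");cv2.imwrite("pics/w3.png",p["frame"][:,:,::-1])
np.save("pics/w3.npy",p,allow_pickle=True)
s=robot.get_state();print(s["tool_pos"],s["tcp_rot"])
for d in robot.mark_of(p,"rack")[:2]:print(d)
for X in [(.5342,-.2172),(.5249,-.2881),(.5134,-.359),(.5029,-.4312)]: print(proj(p,[*X,.022]))
E
```

```text
t: 8.2
tool_pos: [0.5095, -0.344, 0.191]
tcp_rot: [3.141, 0.0, 1.428]
contact_force: [0.8, -0.1, -0.3]
opening: 0.282
gripper_force: 49.3
[ 0.50956193 -0.34362432  0.19103336] [3.14121685e+00 9.54039284e-05 1.42858418e+00]
[262.57306712  45.39652203]
[263.16489798 120.97230853]
[261.7346629  186.84607179]
[261.46263756 245.39353617]
```

View pics/w3.png

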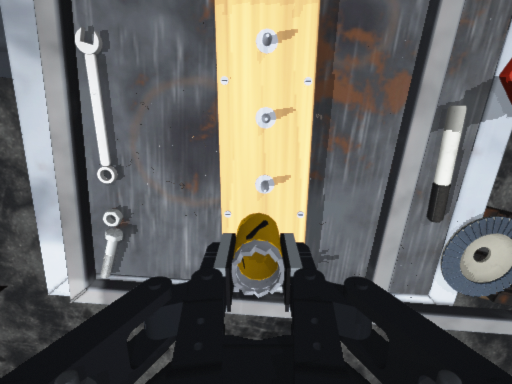

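```bash
python3 - <<'E'
from h import *
a=cv2.imread("pics/w3.png")
A=cv2.resize(a[20:210,235:300],None,fx=3,fy=3,interpolation=cv2.INTER_CUBIC)
B=cv2.resize(a[200:305,200:320],None,fx=4,fy=4,interpolation=cv2.INTER_CUBIC)
c=np.zeros((580,700,3),np.uint8);c[:570,:195]=A;c[:420,210:690]=B
cv2.imwrite("pics/c4.png",c)
p=np.load("pics/w3.npy",allow_pickle=True).item()
print((proj(p,[.5095,-.3436,.221])-[200,200])*4+[210,0])
E
```

```text
[427.75422248 318.95239533]
```

View pics/c4.png

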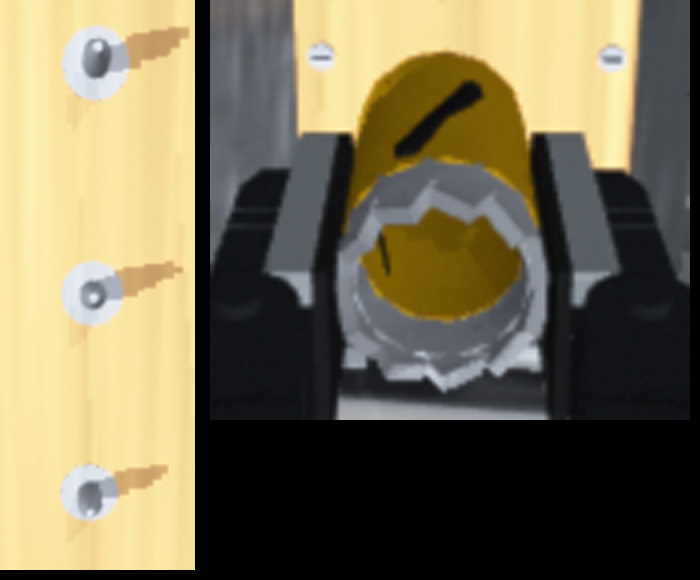

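```bash
python3 - <<'E'
from h import *
from scipy.optimize import least_squares
p=np.load("pics/w3.npy",allow_pickle=True).item()
T=np.array([.5095,-.3436,.191]);a=np.linspace(0,2*np.pi,200)
def ext(c,r,z):
    q=np.array([proj(p,[c[0]+r*np.cos(t),c[1]+r*np.sin(t),z]) for t in a]);q=(q-200)*4+[210,0]
    return q[:,0].min(),q[:,0].max(),q[:,1].min(),q[:,1].max()
obs=np.array([338,548,160,385,52])
def f(x,full=False):
    c=T[:2]+x[:2];zt=T[2]+x[2]
    m=np.array([*ext(c,.0125,zt),ext(c,.0125,zt-.046)[2]])
    return m if full else m-obs
s=least_squares(f,[0,0,.03],x_scale=.001);print(s.x,s.fun)
c=T[:2]+s.x[:2]
g=lambda u,v:(235+u/3,20+v/3)
for n,b in enumerate([(96,62),(91,294),(89,492)]): print(n,ray(p,g(*b),.022))
for n,b in enumerate([(97,45),(94,285),(90,488)]): print(n,ray(p,g(*b),.048))
print("saw",c)
E
```

```text
[0.00199999 0.00180555 0.02543833] [ -3.31317081   3.31415218  22.87405351 -12.71112734 -14.52750194]
0 [ 0.53901689 -0.21371616  0.022     ]
1 [ 0.52755586 -0.28543747  0.022     ]
2 [ 0.51710477 -0.35619059  0.022     ]
0 [ 0.53847658 -0.2138688   0.048     ]
1 [ 0.52839865 -0.28140468  0.048     ]
2 [ 0.51803127 -0.34750226  0.048     ]
saw [ 0.51149999 -0.34179445]
```

Three bare pegs show at about (267,40), (266,118) and (264,185), spaced 72 mm as they should be. The yellow saw hangs upright in the fingers at (258,268). The fourth peg extrapolates to (0.506,-0.428), so I move the TCP to (0.5045,-0.429).

```bash
python3 - <<'E'
from h import *
print(delta([.5045,-.429,.085],np.radians(82)))
E
```

```text
(array([-0.853,  0.07 ,  1.061]), array([ 0.0002,  0.0001, -0.0007]))
```

```bash
python3 -m handwheel '[[0,0,0,-0.42,0.035,0.1,1],[0,0,0,-0.43,0.035,0.2,1],[0,0,0,0,0,0.4,1],[0,0,0,0,0,0.36,1],[0,0,0,0,0,0,1],[0,0,0,0,0,0,1]]'
python3 - <<'E'
from h import *
p=robot.capture("wrist");cv2.imwrite("pics/w4.png",p["frame"][:,:,::-1])
s=robot.get_state();print(s["tool_pos"],s["contact_force"])
p=robot.capture("side");a=p["frame"][:,:,::-1]
cv2.imwrite("pics/c5.png",np.hstack([cv2.resize(a[225:305,225:305],(400,400),interpolation=cv2.INTER_CUBIC),cv2.resize(cv2.imread("pics/w4.png")[180:340,180:340],(400,400))]))
E
```

```text
t: 9.05
tool_pos: [0.5051, -0.4299, 0.0866]
tcp_rot: [3.139, 0.002, 1.428]
contact_force: [-0.1, -0.9, -0.6]
opening: 0.283
gripper_force: 49.3
[ 0.50515562 -0.43010898  0.08678781] [ 0.31263266 -0.51501012 -0.01714239]
```

View pics/c5.png

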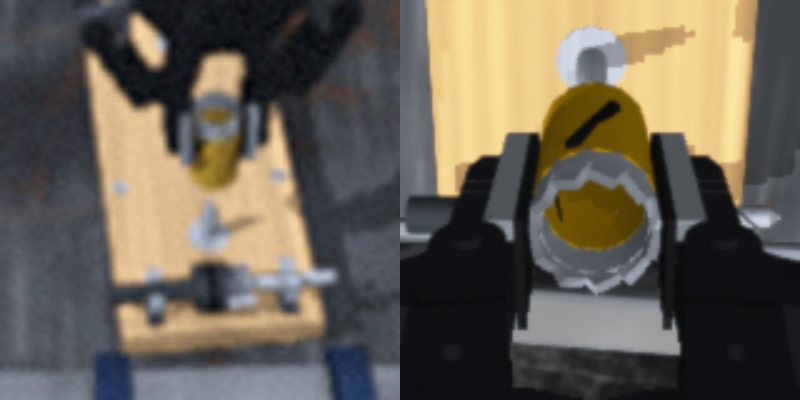

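The peg's washer shows at wrist pixel (256,203), ahead of the saw, and the saw is upright above the board.

```bash
python3 - <<'E'
from h import *
p=robot.capture("wrist")
f=lambda u,v:(180+(u-400)/2.5,180+v/2.5)
print("washer",ray(p,f(590,57),.022),"pegtip",ray(p,f(592,50),.048))
s=robot.get_state();print(s["tool_pos"])
T=s["tool_pos"]
for X in [(0,0,.03),(0,0,-.016),(0,0,.022)]:
    u=proj(p,T+np.array(X));print(X,(u-180)*2.5+[400,0])
print(robot.mark_of(p,"saw_25")[:2],proj(p,T+[0,0,-.016]))
E
```

```text
washer [ 0.50588882 -0.42678011  0.022     ] pegtip [ 0.50811511 -0.41578048  0.048     ]
[ 0.5048938  -0.43010285  0.08628267]
(0, 0, 0.03) [585.64009564 250.37946756]
(0, 0, -0.016) [587.31247328 137.62905066]
(0, 0, 0.022) [586.00740624 225.61566884]
[{'at': [258.5, 234.0], 'score': 0.88}] [254.92498931 235.05162026]
```

```bash
python3 -m handwheel '[[0,0,0,0.03,-0.01,0,1],[0,0,0,0,0,0.15,1],[0,0,0,0,0,0.1,1],[0,0,0,0,0,0.1,1],[0,0,0,0,0,0,1]]'
```

```text
t: 9.88
tool_pos: [0.5034, -0.4263, 0.0481]
tcp_rot: [-3.14, -0.001, 1.428]
contact_force: [0.2, -0.1, 0.2]
opening: 0.278
gripper_force: 49.3
```

```bash
python3 -m handwheel '[[0,0,0,0,0,0.05,1],[0,0,0,0,0,0.03,1],[0,0,0,0,0,0.0,1]]'
```

```text
t: 10.25
tool_pos: [0.5037, -0.4266, 0.0412]
tcp_rot: [-3.141, -0.0, 1.428]
contact_force: [-0.0, 0.9, -1.0]
opening: 0.28
gripper_force: 49.3
```

```bash
python3 -m handwheel '[[0,0,0,0,0,0.02,1],[0,0,0,0,0,0,1]]';python3 -m handwheel '[[0,0,0,0,0,0.015,1],[0,0,0,0,0,0,1]]'
```

```text
t: 10.5
tool_pos: [0.5038, -0.4267, 0.0393]
tcp_rot: [3.142, 0.0, 1.428]
contact_force: [-0.7, 0.3, -0.8]
opening: 0.285
gripper_force: 49.3
t: 10.75
tool_pos: [0.5039, -0.4268, 0.0391]
tcp_rot: [3.141, 0.001, 1.428]
contact_force: [-2.2, 2.9, 8.0]
opening: 0.282
gripper_force: 50.2
```

```bash
python3 -m handwheel '[[0,0,0,0,0,0,0.6],[0,0,0,0,0,0,0.4],[0,0,0,0,0,0,0.4],[0,0,0,0,0,-0.1,0.4],[0,0,0,0,0,-0.3,0.4],[0,0,0,0,0,-0.4,0.2],[0,0,-0.05,0,0,-0.4,0],[0,0,-0.05,0,0,-0.2,0],[0,0,-0.05,0,0,0,0],[0,0,-0.05,0,0,0,0],[0,0,-0.05,0,0,0,0],[0,0,-0.05,0,0,0,0],[0,0,-0.05,0,0,0,0],[0,0,-0.05,0,0,0,0],[0,0,-0.05,0,0,0,0],[0,0,-0.04,0,0,0,0]]'
python3 - <<'E'
from h import *
print(delta([.584,.1165,.10],np.radians(170)))
p=robot.capture("side");a=p["frame"][:,:,::-1]
cv2.imwrite("pics/c6.png",cv2.resize(a[190:310,215:315],(500,600),interpolation=cv2.INTER_CUBIC))
E
```

```text
t: 12.75
tool_pos: [0.5038, -0.4267, 0.1786]
tcp_rot: [-3.141, 0.001, 2.972]
contact_force: [0.3, 0.0, 0.5]
opening: 1.002
gripper_force: 0.0
(array([0.129, 5.49 , 0.783]), array([-0.0001,  0.0002,  0.0014]))
```

View pics/c6.png

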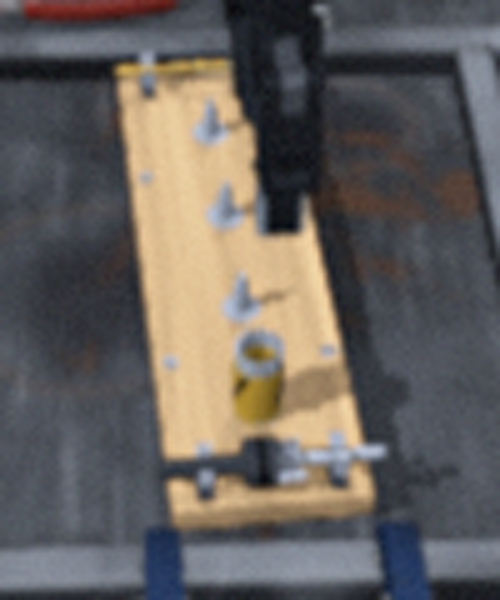

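Yellow stands on the peg next to the arbor, at about (258,375) in the crop. Red is next.

```bash
python3 -m handwheel '[[0,0,0,0.01,0.3,0,0],[0,0,0,0.02,0.5,0,0],[0,0,0,0.01,0.5,0,0],[0,0,0,0.01,0.5,0,0],[0,0,0,0.01,0.5,0,0],[0,0,0,0.01,0.5,0,0],[0,0,0,0.01,0.5,0,0],[0,0,0,0.01,0.5,0,0],[0,0,0,0.01,0.5,0,0],[0,0,0,0.01,0.5,0,0],[0,0,0,0.01,0.5,0,0],[0,0,0,0,0.19,0,0],[0,0,0,0,0,0.3,0],[0,0,0,0,0,0.4,0],[0,0,0,0,0,0.08,0],[0,0,0,0,0,0,0]]'
python3 - <<'E'
from h import *
p=robot.capture("wrist");cv2.imwrite("pics/w5.png",p["frame"][:,:,::-1])
print(robot.get_state()["tool_pos"])
print(proj(p,[.5844,.118,.051]),proj(p,[.584,.118,.005]))
for d in robot.mark_of(p,"saw_32")[:4]:print(d,ray(p,d["at"],.005))
for d in robot.boxes_of(p,"saw_32")[:4]:print(d)
print(delta([.584,.1165,.021],np.radians(170)))
E
```

```text
t: 14.8
tool_pos: [0.5877, 0.1156, 0.1007]
tcp_rot: [3.142, 0.001, 2.966]
contact_force: [0.2, 0.8, 0.6]
opening: 1.002
gripper_force: 0.0
[0.58806072 0.11574855 0.1013547 ]
[259.9936061 207.68801  ] [259.40779033 188.47471297]
{'at': [226.9, 95.6], 'score': 0.96} [0.50508667 0.10621543 0.005     ]
{'at': [391.0, 254.6], 'score': 0.76} [0.66838442 0.22673472 0.005     ]
{'at': [262.6, 189.9], 'score': 0.6} [0.58574391 0.1204787  0.005     ]
{'bbox': [204.7, 51.2, 267.8, 143.5], 'score': 0.89}
{'bbox': [235.8, 172.9, 282.1, 229.3], 'score': 0.74}
{'bbox': [179.4, 54.8, 261.4, 137.4], 'score': 0.65}
{'bbox': [373.4, 241.9, 436.8, 295.5], 'score': 0.63}
(array([ 0.043, -0.002,  0.805]), array([ 0.0001,  0.0009, -0.0001]))
```

View pics/w5.png

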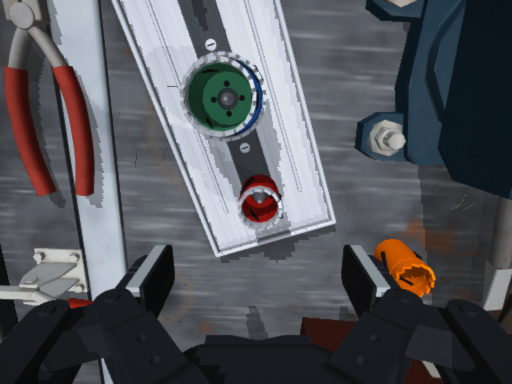

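Red's rim is centred at (261,203), between the fingers. The orange look-alike lies clear of the fingers at (405,270).

```bash
python3 -m handwheel '[[0,0,0,0.033,0.007,0.2,0],[0,0,0,0,0,0.3,0],[0,0,0,0,0,0.2,0],[0,0,0,0,0,0.1,0.3],[0,0,0,0,0,0,0.6],[0,0,0,0,0,0,1],[0,0,0,0,0,0,1],[0,0,0,0,0,0,1],[0,0,0,0,0,0,1],[0,0,0,0,0,0,1]]' 50
python3 -m handwheel '[[0,0,0,0,0,-0.2,1],[0,0,0,0,0,-0.3,1],[0,0,0.05,0,0,-0.3,1],[0,0,0.05,0,0,-0.3,1],[0,0,0.05,0,0,-0.3,1],[0,0,0.05,0,0,-0.1,1],[0,0,0.05,0,0,0,1],[0,0,0.05,0,0,0,1],[0,0,0.05,0,0,0,1],[0,0,0.05,0,0,0,1],[0,0,0.05,0,0,0,1],[0,0,0.04,0,0,0,1]]'
python3 - <<'E'
from h import *
print(delta([.514,-.356,.10],np.radians(82)))
E
```

```text
t: 16.2
tool_pos: [0.5849, 0.1174, 0.0212]
tcp_rot: [3.141, 0.002, 2.967]
contact_force: [-0.7, -0.4, 6.0]
opening: 0.37
gripper_force: 49.8
t: 17.7
tool_pos: [0.584, 0.1174, 0.1699]
tcp_rot: [3.142, -0.0, 1.423]
contact_force: [0.4, 0.0, -1.3]
opening: 0.369
gripper_force: 49.7
(array([-4.785e+00,  4.000e-03,  6.990e-01]), array([ 0.    , -0.    , -0.0025]))
```

```bash
python3 -m handwheel '[[0,0,0,-0.285,0,0,1],[0,0,0,-0.45,0,0,1],[0,0,0,-0.45,0,0,1],[0,0,0,-0.45,0,0,1],[0,0,0,-0.45,0,0,1],[0,0,0,-0.45,0,0,1],[0,0,0,-0.45,0,0,1],[0,0,0,-0.45,0,0,1],[0,0,0,-0.45,0,0,1],[0,0,0,-0.45,0,0,1],[0,0,0,-0.45,0,0.2,1],[0,0,0,0,0,0.3,1],[0,0,0,0,0,0.2,1],[0,0,0,0,0,0,1],[0,0,0,0,0,0,1]]'
python3 - <<'E'
from h import *
p=robot.capture("wrist");a=p["frame"][:,:,::-1].copy()
np.save("pics/w6.npy",p,allow_pickle=True)
T=robot.get_state()["tool_pos"];print(T)
print(proj(p,T+[0,0,-.016]),[ (d["at"],d["score"],ray(p,d["at"],T[2]-.016)) for d in robot.mark_of(p,"saw_32")[:3]])
print(proj(p,[.5171,-.3562,.022]))
cv2.imwrite("pics/c7.png",cv2.resize(a[150:300,180:330],(600,600),interpolation=cv2.INTER_CUBIC))
E
```

```text
t: 19.58
tool_pos: [0.5163, -0.3565, 0.101]
tcp_rot: [3.14, 0.001, 1.428]
contact_force: [-0.3, -0.7, -0.7]
opening: 0.37
gripper_force: 49.7
[ 0.51634858 -0.35652542  0.10116417]
[255.35541053 235.50972126] [([255.9, 235.3], 0.87, array([ 0.51669238, -0.35643558,  0.08516417]))]
[256.71240874 200.50381175]
```

View pics/c7.png

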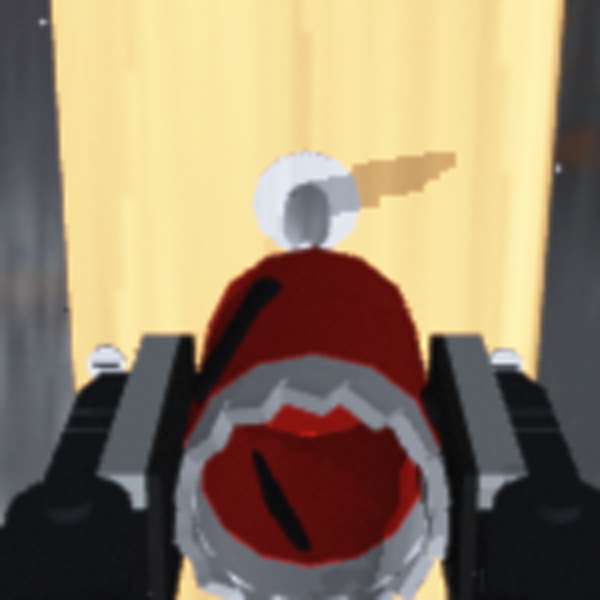

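The washer is at (256,200), just as predicted. I need a correction of about 1 mm.

```bash
python3 -m handwheel '[[0,0,0,0.005,-0.013,0.1,1],[0,0,0,0,0,0.2,1],[0,0,0,0,0,0.15,1],[0,0,0,0,0,0.08,1],[0,0,0,0,0,0,1]]'
python3 -m handwheel '[[0,0,0,0,0,0.05,1],[0,0,0,0,0,0.03,1],[0,0,0,0,0,0.01,1],[0,0,0,0,0,0,1]]'
```

```text
t: 20.3
tool_pos: [0.5146, -0.3555, 0.0464]
tcp_rot: [-3.141, -0.0, 1.428]
contact_force: [0.2, 0.3, -0.8]
opening: 0.366
gripper_force: 49.7
t: 20.8
tool_pos: [0.5147, -0.3556, 0.0382]
tcp_rot: [3.141, 0.0, 1.428]
contact_force: [-0.9, 1.3, 2.0]
opening: 0.37
gripper_force: 50.0
```

```bash
python3 -m handwheel '[[0,0,0,0,0,0.005,0.6],[0,0,0,0,0,0,0.4],[0,0,0,0,0,0,0.4],[0,0,0,0,0,-0.1,0.4],[0,0,0,0,0,-0.3,0.4],[0,0,0,0,0,-0.4,0.2],[0,0,-0.05,0,0,-0.4,0],[0,0,-0.05,0,0,-0.2,0],[0,0,-0.05,0,0,0,0],[0,0,-0.05,0,0,0,0],[0,0,-0.05,0,0,0,0],[0,0,-0.05,0,0,0,0],[0,0,-0.05,0,0,0,0],[0,0,-0.05,0,0,0,0],[0,0,-0.05,0,0,0,0],[0,0,-0.04,0,0,0,0]]'
python3 - <<'E'
from h import *
print(delta([.506,.107,.12],np.radians(170)))
E
```

```text
t: 22.8
tool_pos: [0.5147, -0.3556, 0.1781]
tcp_rot: [-3.141, 0.001, 2.972]
contact_force: [0.2, -0.3, 0.3]
opening: 1.0
gripper_force: 0.0
(array([0.869, 4.545, 0.579]), array([-0.0002,  0.0002,  0.0014]))
```

```bash
python3 -m handwheel '[[0,0,0,0.06,0.3,0,0],[0,0,0,0.09,0.47,0,0],[0,0,0,0.09,0.47,0,0],[0,0,0,0.09,0.47,0,0],[0,0,0,0.09,0.47,0,0],[0,0,0,0.09,0.47,0,0],[0,0,0,0.09,0.47,0,0],[0,0,0,0.09,0.47,0,0],[0,0,0,0.09,0.47,0,0],[0,0,0,0.09,0.485,0,0],[0,0,0,0,0,0.3,0],[0,0,0,0,0,0.28,0],[0,0,0,0,0,0,0],[0,0,0,0,0,0,0]]'
python3 - <<'E'
from h import *
p=robot.capture("wrist");a=p["frame"][:,:,::-1].copy()
np.save("pics/w8.npy",p,allow_pickle=True)
T=robot.get_state()["tool_pos"];print(T)
print(proj(p,[.506,.107,.071]),proj(p,[.506,.107,.009]),[(d["at"],d["score"],ray(p,d["at"],.007)) for d in robot.mark_of(p,"saw_44")[:3]])
print(delta([.506,.107,.047],np.radians(170)))
cv2.imwrite("pics/c8.png",cv2.resize(a[130:300,130:390],(780,510),interpolation=cv2.INTER_CUBIC))
E
```

```text
t: 24.55
tool_pos: [0.5086, 0.107, 0.1208]
tcp_rot: [3.141, 0.002, 2.967]
contact_force: [0.4, -0.2, 0.7]
opening: 0.995
gripper_force: 0.0
[0.50865796 0.10702831 0.12085359]
[256.83137707 209.03927138] [256.88056405 184.84748904] [([256.5, 184.8], 0.71, array([0.5064596 , 0.10656107, 0.007     ]))]
(array([ 0.027, -0.005,  0.737]), array([ 0.0001,  0.0007, -0.0001]))
```

View pics/c8.png

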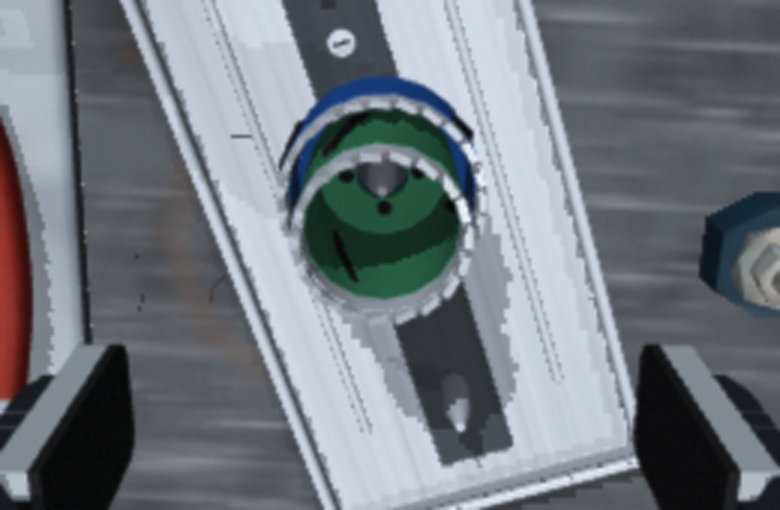

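Green's rim is at (257,208), with the blue rim behind it, both as predicted. The fingers are centred.

```bash
python3 -m handwheel '[[0,0,0,0.027,-0.003,0.3,0],[0,0,0,0,0,0.3,0],[0,0,0,0,0,0.15,0.2],[0,0,0,0,0,0,0.4],[0,0,0,0,0,0,1],[0,0,0,0,0,0,1],[0,0,0,0,0,0,1],[0,0,0,0,0,0,1],[0,0,0,0,0,0,1]]' 60
python3 -m handwheel '[[0,0,0,0,0,-0.1,1],[0,0,0,0,0,-0.2,1],[0,0,0,0,0,-0.3,1],[0,0,0,0,0,-0.3,1],[0,0,0,0,0,0,1]]'
python3 - <<'E'
from h import *
p=robot.capture("side");a=p["frame"][:,:,::-1].copy()
cv2.imwrite("pics/c9.png",cv2.resize(a[110:190,180:280],(600,480),interpolation=cv2.INTER_CUBIC))
E
```

```text
t: 25.78
tool_pos: [0.506, 0.1073, 0.0455]
tcp_rot: [3.141, 0.002, 2.967]
contact_force: [-0.4, -0.3, 6.4]
opening: 0.501
gripper_force: 61.7
t: 26.4
tool_pos: [0.5061, 0.1074, 0.1364]
tcp_rot: [3.141, 0.004, 2.967]
contact_force: [-0.7, 0.3, -1.8]
opening: 0.5
gripper_force: 61.2
```

View pics/c9.png

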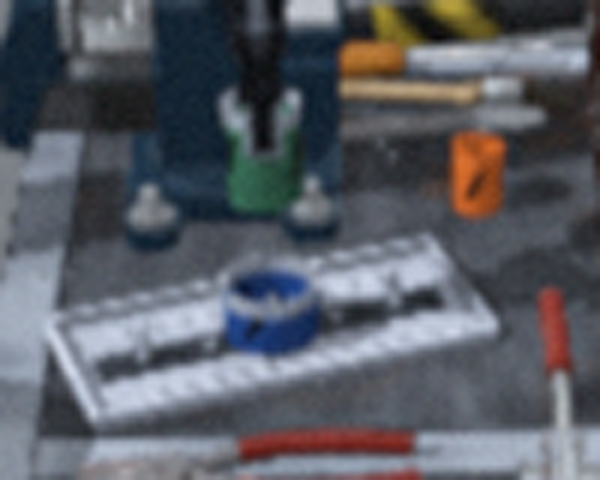

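```bash
python3 -m handwheel '[[0,0,0.05,0,0,-0.3,1],[0,0,0.05,0,0,-0.25,1],[0,0,0.05,0,0,0,1],[0,0,0.05,0,0,0,1],[0,0,0.05,0,0,0,1],[0,0,0.05,0,0,0,1],[0,0,0.05,0,0,0,1],[0,0,0.05,0,0,0,1],[0,0,0.05,0,0,0,1],[0,0,0.035,0,0,0,1],[0,0,0,0,0,0,1]]'
python3 - <<'E'
from h import *
print(delta([.5256,-.2845,.12],np.radians(82)))
E
```

```text
t: 27.82
tool_pos: [0.5046, 0.1073, 0.188]
tcp_rot: [-3.139, 0.0, 1.444]
contact_force: [0.5, 0.2, -1.6]
opening: 0.5
gripper_force: 61.4
(array([-3.86 ,  0.704,  0.68 ]), array([-0.0008,  0.0001,  0.0042]))
```

```bash
python3 -m handwheel '[[0,0,0,-0.26,0.04,0,1],[0,0,0,-0.45,0.083,0,1],[0,0,0,-0.45,0.083,0,1],[0,0,0,-0.45,0.083,0,1],[0,0,0,-0.45,0.083,0,1],[0,0,0,-0.45,0.083,0,1],[0,0,0,-0.45,0.083,0,1],[0,0,0,-0.45,0.083,0,1],[0,0,0,-0.45,0.083,0,1],[0,0,0,0,0,0.3,1],[0,0,0,0,0,0.3,1],[0,0,0,0,0,0.08,1],[0,0,0,0,0,0,1],[0,0,0,0,0,0,1]]'
python3 - <<'E'
from h import *
p=robot.capture("wrist");T=robot.get_state()["tool_pos"];print(T)
print(proj(p,T+[0,0,-.0365]),[(d["at"],d["score"],ray(p,d["at"],T[2]-.0365)) for d in robot.mark_of(p,"saw_44")[:3]])
print(delta([.5256,-.2845,.0735],np.radians(82)))
E
```

```text
t: 29.58
tool_pos: [0.5265, -0.2847, 0.1225]
tcp_rot: [3.14, 0.001, 1.444]
contact_force: [0.1, 0.2, -1.1]
opening: 0.502
gripper_force: 61.3
[ 0.52643034 -0.28476265  0.12249522]
[255.37361976 221.79648623] [([258.0, 219.2], 0.76, array([ 0.52841083, -0.28312836,  0.08599522])), ([251.5, 326.8], 0.59, array([ 0.51231509, -0.36986088,  0.08599522]))]
(array([ 0.001, -0.008,  0.488]), array([0.0005, 0.0003, 0.004 ]))
```

```bash
python3 -m handwheel '[[0,0,0,-0.008,-0.008,0.1,1],[0,0,0,0,0,0.2,1],[0,0,0,0,0,0.15,1],[0,0,0,0,0,0.08,1],[0,0,0,0,0,0,1]]'
python3 -m handwheel '[[0,0,0,0,0,0.05,1],[0,0,0,0,0,0.03,1],[0,0,0,0,0,0.015,1],[0,0,0,0,0,0,1]]'
```

```text
t: 30.3
tool_pos: [0.525, -0.2851, 0.0679]
tcp_rot: [-3.141, -0.0, 1.443]
contact_force: [0.4, 0.8, -1.1]
opening: 0.499
gripper_force: 61.4
t: 30.8
tool_pos: [0.5251, -0.2852, 0.0588]
tcp_rot: [3.142, 0.0, 1.443]
contact_force: [-0.0, -0.6, -1.5]
opening: 0.501
gripper_force: 61.4
```

```bash
python3 -m handwheel '[[0,0,0,0,0,0.01,1],[0,0,0,0,0,0.0,1]]';python3 -m handwheel '[[0,0,0,0,0,0.01,1],[0,0,0,0,0,0.0,1]]'
```

```text
t: 31.05
tool_pos: [0.5252, -0.2853, 0.0585]
tcp_rot: [3.141, 0.0, 1.443]
contact_force: [-2.4, 1.7, 5.0]
opening: 0.502
gripper_force: 61.9
t: 31.3
tool_pos: [0.5252, -0.2853, 0.0585]
tcp_rot: [3.141, 0.001, 1.444]
contact_force: [-6.0, 3.4, 13.8]
opening: 0.502
gripper_force: 63.0
```

```bash
python3 -m handwheel '[[0,0,0,0,0,-0.01,0.4],[0,0,0,0,0,0,0.3],[0,0,0,0,0,0,0.3],[0,0,0,0,0,-0.1,0.3],[0,0,0,0,0,-0.3,0.3],[0,0,0,0,0,-0.4,0.2],[0,0,-0.05,0,0,-0.4,0],[0,0,-0.05,0,0,0,0],[0,0,-0.05,0,0,0,0],[0,0,-0.05,0,0,0,0],[0,0,-0.05,0,0,0,0],[0,0,-0.05,0,0,0,0],[0,0,-0.05,0,0,0,0],[0,0,-0.05,0,0,0,0],[0,0,-0.05,0,0,0,0],[0,0,-0.025,0,0,0,0],[0,0,0,0,0,0,0]]'
python3 - <<'E'
from h import *
print(delta([.506,.107,.10],np.radians(170)))
E
```

```text
t: 33.42
tool_pos: [0.5251, -0.2852, 0.1784]
tcp_rot: [-3.141, 0.001, 2.935]
contact_force: [-0.5, -0.2, 0.8]
opening: 0.999
gripper_force: 0.0
(array([0.993, 3.8  , 0.782]), array([-0.0001,  0.0002, -0.0103]))
```

```bash
python3 -m handwheel '[[0,0,0,0.06,0.2,0,0],[0,0,0,0.117,0.45,0,0],[0,0,0,0.117,0.45,0,0],[0,0,0,0.117,0.45,0,0],[0,0,0,0.117,0.45,0,0],[0,0,0,0.117,0.45,0,0],[0,0,0,0.117,0.45,0,0],[0,0,0,0.117,0.45,0,0],[0,0,0,0.117,0.45,0,0],[0,0,0,0,0,0.4,0],[0,0,0,0,0,0.38,0],[0,0,0,0,0,0,0],[0,0,0,0,0,0,0]]'
python3 - <<'E'
from h import *
p=robot.capture("wrist");a=p["frame"][:,:,::-1].copy()
T=robot.get_state()["tool_pos"];print(T)
print(proj(p,[.506,.107,.043]),proj(p,[.506,.107,.005]),[(d["at"],d["score"],ray(p,d["at"],.005)) for d in robot.mark_of(p,"saw_57")[:3]],[(d["bbox"],d["score"]) for d in robot.boxes_of(p,"saw_57")[:2]])
print(delta([.506,.107,.018],T[2]*0+robot.get_state()["tcp_rot"][2]))
cv2.imwrite("pics/c10.png",cv2.resize(a[130:300,130:390],(780,510),interpolation=cv2.INTER_CUBIC))
E
```

```text
t: 35.05
tool_pos: [0.5062, 0.107, 0.1014]
tcp_rot: [3.141, 0.002, 2.935]
contact_force: [-0.2, -0.2, 0.6]
opening: 0.998
gripper_force: 0.0
[0.5062967  0.10701792 0.10162343]
[257.32471285 207.87274014] [257.28101265 192.38282401] [([253.5, 194.9], 0.92, array([0.50755996, 0.10331851, 0.005     ]))] [([216.7, 163.7, 296.8, 243.7], 0.83)]
(array([ 0.003, -0.001,  0.833]), array([0.0002, 0.0008, 0.    ]))
```

View pics/c10.png

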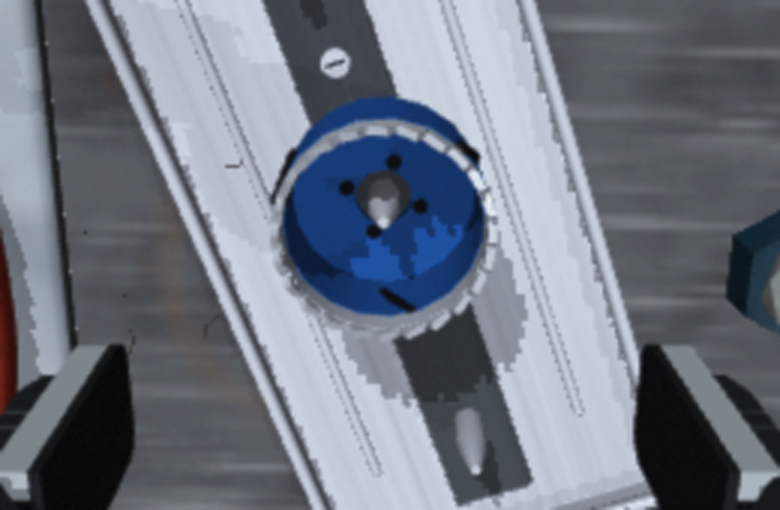

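Blue's rim is at (258,207), centred between the fingers and as predicted.

```bash
python3 -m handwheel '[[0,0,0,0,0,0.3,0],[0,0,0,0,0,0.3,0],[0,0,0,0,0,0.15,0],[0,0,0,0,0,0.08,0],[0,0,0,0,0,0,0.2],[0,0,0,0,0,0,0.6],[0,0,0,0,0,0,1],[0,0,0,0,0,0,1],[0,0,0,0,0,0,1]]' 60
python3 -m handwheel '[[0,0,0,0,0,-0.1,1],[0,0,0,0,0,-0.2,1],[0,0,0,0,0,-0.3,1],[0,0,0.05,0,0,-0.3,1],[0,0,0.05,0,0,-0.4,1],[0,0,0.05,0,0,-0.3,1],[0,0,0.05,0,0,0,1],[0,0,0.05,0,0,0,1],[0,0,0.05,0,0,0,1],[0,0,0.05,0,0,0,1],[0,0,0.05,0,0,0,1],[0,0,0.05,0,0,0,1],[0,0,0.025,0,0,0,1],[0,0,0,0,0,0,1]]'
python3 - <<'E'
from h import *
print(delta([.5362,-.2137,.10],robot.get_state()["tcp_rot"][2]))
E
```

```text
t: 36.33
tool_pos: [0.506, 0.1071, 0.0183]
tcp_rot: [3.141, 0.002, 2.936]
contact_force: [-1.1, -0.8, 6.9]
opening: 0.666
gripper_force: 63.4
t: 38.08
tool_pos: [0.5053, 0.1072, 0.1775]
tcp_rot: [3.141, -0.0, 1.444]
contact_force: [0.2, -1.0, -1.7]
opening: 0.665
gripper_force: 63.9
(array([-3.144,  0.712,  0.775]), array([ 0.0002, -0.    , -0.    ]))
```

```bash
python3 -m handwheel '[[0,0,0,-0.244,0.052,0,1],[0,0,0,-0.4,0.09,0,1],[0,0,0,-0.45,0.1,0,1],[0,0,0,-0.45,0.1,0,1],[0,0,0,-0.45,0.1,0,1],[0,0,0,-0.45,0.1,0,1],[0,0,0,-0.4,0.1,0,1],[0,0,0,-0.3,0.07,0,1],[0,0,0,0,0,0.3,1],[0,0,0,0,0,0.3,1],[0,0,0,0,0,0.17,1],[0,0,0,0,0,0,1],[0,0,0,0,0,0,1]]'
python3 - <<'E'
from h import *
p=robot.capture("wrist");T=robot.get_state()["tool_pos"];print(T)
print(proj(p,T+[0,0,-.013]),[(d["at"],d["score"],ray(p,d["at"],T[2]-.013)) for d in robot.mark_of(p,"saw_57")[:3]])
print(delta([.5362,-.2137,.048],robot.get_state()["tcp_rot"][2]))
E
```

```text
t: 39.7
tool_pos: [0.5366, -0.214, 0.1011]
tcp_rot: [3.14, 0.001, 1.444]
contact_force: [-0.3, -1.0, -0.8]
opening: 0.665
gripper_force: 64.0
[ 0.53653261 -0.21402397  0.10108619]
[255.16575744 237.58118247] [([254.0, 239.0], 0.71, array([ 0.53572748, -0.21485324,  0.08808619]))]
(array([ 0.003, -0.004,  0.53 ]), array([0.0006, 0.0003, 0.    ]))
```

```bash
python3 -m handwheel '[[0,0,0,0.003,0,0.1,1],[0,0,0,0,0,0.2,1],[0,0,0,0,0,0.15,1],[0,0,0,0,0,0.08,1],[0,0,0,0,0,0,1]]'
python3 -m handwheel '[[0,0,0,0,0,0.05,1],[0,0,0,0,0,0.04,1],[0,0,0,0,0,0.02,1],[0,0,0,0,0,0,1]]'
```

```text
t: 40.42
tool_pos: [0.5359, -0.2134, 0.0464]
tcp_rot: [-3.141, -0.0, 1.443]
contact_force: [0.3, 0.3, -0.6]
opening: 0.662
gripper_force: 64.0
t: 40.92
tool_pos: [0.536, -0.2135, 0.0357]
tcp_rot: [-3.141, -0.0, 1.443]
contact_force: [0.2, 0.2, -1.0]
opening: 0.659
gripper_force: 64.0
```

```bash
python3 -m handwheel '[[0,0,0,0,0,0.01,1],[0,0,0,0,0,0.0,1]]';python3 -m handwheel '[[0,0,0,0,0,0.005,1],[0,0,0,0,0,0.0,1]]'
```

```text
t: 41.18
tool_pos: [0.5361, -0.2135, 0.0353]
tcp_rot: [3.141, 0.0, 1.443]
contact_force: [-1.1, 1.1, 4.6]
opening: 0.664
gripper_force: 64.4
t: 41.42
tool_pos: [0.5362, -0.2136, 0.0353]
tcp_rot: [3.141, 0.0, 1.444]
contact_force: [-3.8, 2.0, 9.9]
opening: 0.661
gripper_force: 65.0
```

Blue is seated, so I release it, rise, move off towards the tray side, and look.

```bash
python3 -m handwheel '[[0,0,0,0,0,-0.005,0.2],[0,0,0,0,0,0,0.05],[0,0,0,0,0,0,0],[0,0,0,0,0,-0.1,0],[0,0,0,0,0,-0.3,0],[0,0,0,0,0,-0.4,0],[0,0,0,0,0,-0.4,0],[0,0,0,0.3,0,-0.4,0],[0,0,0,0.4,0,0,0],[0,0,0,0.4,0,0,0],[0,0,0,0,0,0,0],[0,0,0,0,0,0,0]]'
python3 - <<'E'
from h import *
p=robot.capture("side");a=p["frame"][:,:,::-1]
b=robot.capture("top")["frame"][:,:,::-1]
cv2.imwrite("pics/c11.png",np.hstack([cv2.resize(a[180:310,215:315],(440,572),interpolation=cv2.INTER_CUBIC),cv2.copyMakeBorder(cv2.resize(b[165:235,250:390],(360,180),interpolation=cv2.INTER_CUBIC),0,392,0,0,cv2.BORDER_CONSTANT)]))
E
```

```text
t: 42.92
tool_pos: [0.55, -0.1048, 0.1952]
tcp_rot: [3.141, 0.0, 1.443]
contact_force: [0.7, 0.1, -0.1]
opening: 1.002
gripper_force: 0.0
```

View pics/c11.png

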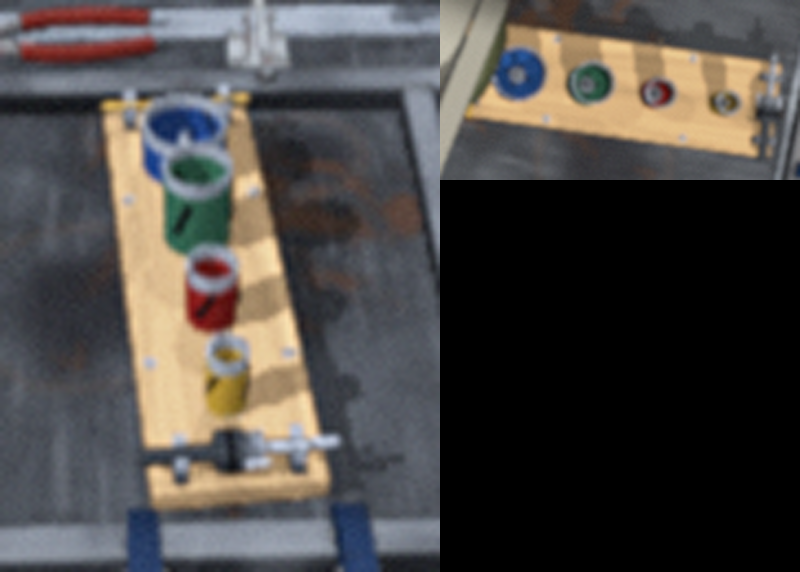

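All four saws stand upright on the pegs. From the arbor they run yellow, red, green, blue, and the gripper is clear.

```bash
python3 -c "
from plant import robot
print(robot.close_job())"
```

```text
the job is handed in; nothing more can be done
None
```

The job is handed in: all four saws are on the rack pegs with teeth up, in the order 25, 32, 44, 57 mm from the arbor, finished at about 43 s with none tipped on the way.

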